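# Bolt the knife box through its locking disc

### The job

Lock the knife box: push the white post round to turn the red locking disc until its slot lines up with the steel bolt, then push the bolt by its black tab through the disc and fully home in its catch. Only push with the fingertips: grip nothing, and leave the spice jar, the salt shaker and the small tin standing where they are.

Things in the scene. Friction and masses are not known exactly. Their poses are not given: they have to be found in the camera images.
- knife_box: low wooden knife box, fixed to the worktop, 150 (x) by 300 (y) by 75 mm (z); its lid is shut and stays so. Origin: centre of the underside; z up, so the flat top is at z = 75 mm. Its long axis is y. On the top, along the line x = 0, lie the bolt in its guide (y = +133 to 0), the red disc (centre y = -40) and the catch (y = -90). The bolt travels towards -y. All guide and catch parts end below 20 mm above the top.
- disc_axis (a point): point on the disc's upright turning axis, at the height of the disc's upper face (16 mm above the box top). The red disc is 64 mm across with one straight slot, 15 mm wide and open above, right across its middle; the bolt bar is 12 mm wide with a tapered nose. The disc blocks the bolt unless the slot lies along it; a nose that meets the slot within about 0.15 rad turns the disc true.
- lock_disc (a joint): turn of the locking disc in rad, growing counter-clockwise seen from above, range -0.3 to 3.44. The slot lies along the bolt (box y) at 0 and equally at pi = 3.14; either will do. It starts between 0.6 and 2.5. At angle a the post stands, seen from the disc's axis, in the box-frame direction (x, y) = (-cos a, -sin a). It turns stiffly (0.04 N m, about 2 N at the post) and stays where it is left.
- post_top (a point): centre of the top of the white upright post on the disc, 21 mm from the disc's axis: a round pin 11 mm across that stands 27 mm above the disc's upper face (the point is 43 mm above the box top). A white collar 15 mm across lies at its foot. Push it sideways from one side to turn the disc; pressing it on two opposite sides at once counts as gripping it.
- bolt (a joint): travel of the bolt in m towards the box's -y: at 0 fully drawn back, at 0.110 fully home against its stop, the nose through the catch. It starts between 0 and 0.010, its nose 6 to 16 mm short of the disc. It slides with a drag of about 2 N and stays where it is left.
- tab_top (a point): centre of the top of the bolt's black upright thumb tab, 43 mm above the box top; the tab is 26 mm wide (box x), 7 mm thick (box y, the travel direction) and 27 mm tall. To close the bolt push its +y face towards -y with the fingers all on that side; pressing both its +y and -y halves at once counts as gripping it. The tab ends 10 mm on the +y side of the box's middle, clear of the disc.
- nose_tip (a point): tip of the bolt's tapered nose, half-way up the bar (9.5 mm above the box top)
- catch (a point): centre of the hole in the steel catch beyond the disc, through which the nose passes at the end
- spice_jar: bystander: spice jar with a red cap, 45 mm across, 106 mm tall, loose on the worktop near one end of the box; origin: centre of its underside
- salt_shaker: bystander: grey and clear salt shaker, 44 mm across, 90 mm tall, loose on the worktop near the other end of the box; origin: centre of its underside
- small_tin: bystander: low food tin, 76 mm across, 58 mm tall, loose behind the box; origin: centre of its underside

How it is judged:
By the outcome, as a careful person would: the job done as asked, in the order asked, and still so for the second after the job is handed in, with the robot touching nothing.
It also fails if it takes over 54 s, if anything falls off the work surface, if the arm or the gripper's body presses on something with over 40 N, if the wrist force passes 120 N, or if a joint passes its speed limit or range.

### The arm

A 7-joint arm with a two-finger parallel gripper is mounted at the origin on a cart in front of the work surface, level with it; the furniture and walls round the work are solid. World frame = base frame: x ahead of the robot, y to its left, z up, the work surface at z = 0. Lengths are in mm, angles in rad, forces in N, time in s.
With the tool pointing down it reaches from about 400 to 875 mm from the base axis. Payload 4.4 kg.
Tool frame: the origin (TCP) lies between the finger pads; the fingertips stand ctrl.finger_overhang ahead of it and the grasp point (between the pads) lies 11 mm behind it (ctrl.finger_overhang is the distance from the TCP to the fingertips, in mm); z points along the fingers, y is the direction in which the jaws open and shut (so a half turn about z gives the same grasp; the last joint's range is limited). The gripper opens to 85 mm and grips with 20 to 120 N. Pads are 22 mm wide; open, the fingers measure 114 mm over their backs; the gripper's body (76 mm by 85 mm) begins 54 mm behind the grasp point. The pads swing forward as they close: fully open they stand 13 mm farther back than shut.
Start: joints at [1.084, 0.628, 0.038, 1.517, -0.027, 0.996, -0.02], TCP at [265.547, -593.298, 239.313] pointing down, gripper open.
Joint ranges: [-3.06, 3.06], [-0.37, 2.12], [-1.25, 1.32], [0.18, 2.47], [-1.1, 4.24], [0.23, 1.98], [-2.94, 2.94]. Speed limits (rad/s): [2.57, 2.57, 3.14, 3.14, 3.14, 3.14, 3.14].

### API

Orientations are given as [roll, pitch, yaw] about the fixed x, y, z axes, in that order (R = Rz(yaw) Ry(pitch) Rx(roll)).
In Python, from cell import ctrl gives the robot as it stands. The module is installed in compiled form; this text tells all that it offers.
- The arm moves only by the tool step_arm, never from a script. Its argument "deltas" is a list that holds one entry, the list of rows, each a list of 7 numbers: the opening, from 0 (shut) to 1 (fully open), then the shift along the world's x, y, z in mm, then the turn, a rotation vector about the world's x, y, z in rad. In form: [[[grip, tx, ty, tz, rx, ry, rz], ...]]. A call has 1 to 10 rows; each row shifts and turns the commanded pose from where the row before left it; what a row does not reach is not made up. A row lasts 1/12 s, in which the tool goes at most 41.7 mm and 7.16 degrees, less where a joint would pass 70% of its speed; a pose out of reach is approached as far as the arm can. A call is refused whole if a number of a shift passes 41.7 or a number of a turn 0.125, either way. A call with a gripper value outside its range is refused whole. The fingers move at their own pace and stop on an object; the grip force is fixed at half the most. Time passes only in rows, so rows that do not move let the fingers close. It gives the time, the measured TCP pose, the force and the opening at its end, in the units of the state.
- ctrl.read_state(): the state, without advancing time (a new reading comes with each control period).
- ctrl.get_image(name): name is "scene" or "top" or "wrist"; returns (picture, depth): 420x560x3 uint8, red, green, blue; 420x560 float32, mm along the optical axis (not along the pixel's ray), 0 where there is no reading.
- ctrl.camera_info(name): a dict with "intrinsics" (3x3 intrinsics, pixels), "distortion" ([k1, k2, p1, p2, k3] as OpenCV has them; the pictures are not rectified), "rvec" (rotation vector, rad) and "tvec" (3), from world to camera coordinates, as OpenCV has them. Camera axes: x right, y down, z forward; pixel columns grow to the right and rows downward; lengths in mm; the calibration is good to about 2 mm. A picture is of the moment at which its call begins: read the wrist's pose just before it. camera_info takes no time and is no camera call; for the wrist camera it gives the pose at the moment of the call.
- ctrl.finish_job(): hands the job in, once; it reports no verdict.
The state is a dict: "clock": time; "qpos": joint angles; "qd": joint speeds; "tau": joint torques, N m; "eef_pos": TCP position; "tool_rot": TCP orientation; "force": force on the tool from outside, world axes, zero at the start; "torque": the same for the moment, N m; "width": finger opening in mm.
Only numpy, scipy, OpenCV 4.12 (cv2) and the standard library are available. Lean on these libraries where they do the work, as an engineer would, in place of code of your own. Each camera call takes 0.05 s, during which the arm holds its last target.

## Working session

There is one attempt and no reset: what is moved stays moved. The work goes in short steps, Python scripts to look and compute and a tool call to move; the robot and the scene stay as the last step left them, time stands still between calls to the robot, and variables do not carry over. Pictures are saved under pics/ and viewed, and the job is handed in when it is done.

Besides the shell and the picture viewer there is one more tool, called after "Emit:" by a JSON object that holds its "method" and its "body", one argument or row to a line. step_arm: Moves the arm, as the interface text tells. Its arguments: {"type":"object","properties":{"deltas":{"type":"array"}},"required":["deltas"]}

```bash
mkdir -p pics
python3 - <<'E'
from cell import ctrl
import cv2
print(ctrl.read_state(), ctrl.finger_overhang)
for n in ("scene","top"):
    im,d=ctrl.get_image(n); cv2.imwrite(f"pics/{n}0.png",im[:,:,::-1])
    import numpy as np; np.save(f"pics/{n}0.npy",d)
    print(ctrl.camera_info(n))
E
```

```text
{'clock': 0.0, 'qpos': array([ 1.084217  ,  0.6293321 ,  0.03839941,  1.51835608, -0.02700608,
        0.99628881, -0.0200364 ]), 'qd': array([-0.00028194, -0.00055558, -0.00122816,  0.00069192,  0.00032312,
       -0.00054829,  0.00045147]), 'tau': array([ 1.47326311e-03, -5.63392246e+01,  1.22593246e+00, -1.93442845e+01,
        1.08363898e-02,  1.04389715e-02,  2.24264170e-05]), 'eef_pos': array([ 265.31302546, -592.73088849,  238.40118626]), 'tool_rot': array([-3.13972470e+00, -6.38956226e-06,  4.20774294e-01]), 'force': array([ 0.39325466, -0.35388819, -0.14900359]), 'torque': array([0.03847272, 0.043889  , 0.03444647]), 'width': 85.48943102785519} 8.0
{'intrinsics': array([[402.32239917,   0.        , 275.34529297],
       [  0.        , 402.32239917, 214.19355911],
       [  0.        ,   0.        ,   1.        ]]), 'distortion': array([-0.03130534,  0.        ,  0.        ,  0.        ,  0.        ]), 'rvec': array([ 0.58317071, -2.60184613,  1.23098163]), 'tvec': array([510.32262821, 154.58635826, 796.59132662])}
{'intrinsics': array([[445.93685075,   0.        , 281.90035104],
       [  0.        , 445.93685075, 206.9752594 ],
       [  0.        ,   0.        ,   1.        ]]), 'distortion': array([-0.14332298,  0.        ,  0.        ,  0.        ,  0.        ]), 'rvec': array([ 2.12353575, -2.12669206,  0.17223424]), 'tvec': array([  83.21794309,  547.31224722, 1094.57435205])}
```

View pics/scene0.png

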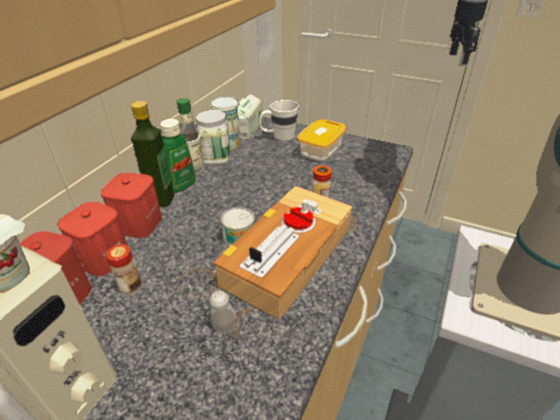

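View pics/top0.png

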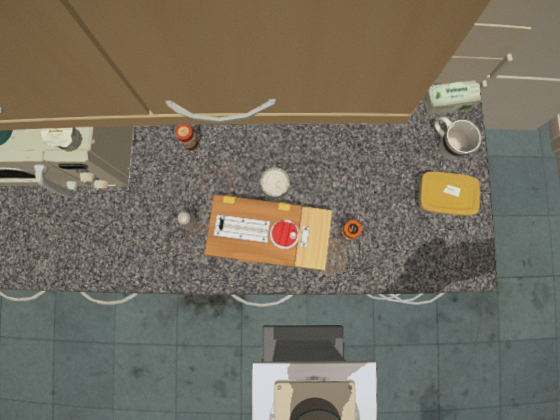

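The top view shows the box at about (270,233), with the tab at (222,225), the disc at (285,234), the shaker at (184,218), the jar at (353,229) and the tin at (275,182). I'll enlarge it next.

Run:
```python
import cv2
a=cv2.imread("pics/top0.png")[185:285,200:340]; cv2.imwrite("pics/topc.png",cv2.resize(a,None,fx=5.7,fy=5.7,interpolation=cv2.INTER_CUBIC))
a=cv2.imread("pics/scene0.png")[180:310,210:360]; cv2.imwrite("pics/scenec.png",cv2.resize(a,None,fx=4.6,fy=4.6,interpolation=cv2.INTER_CUBIC))
```

```text
(no output)
```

View pics/topc.png

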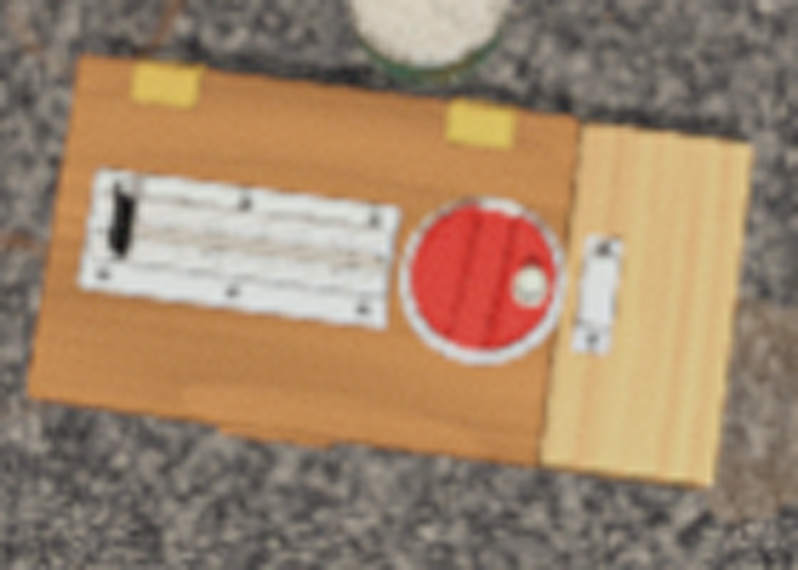

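View pics/scenec.png

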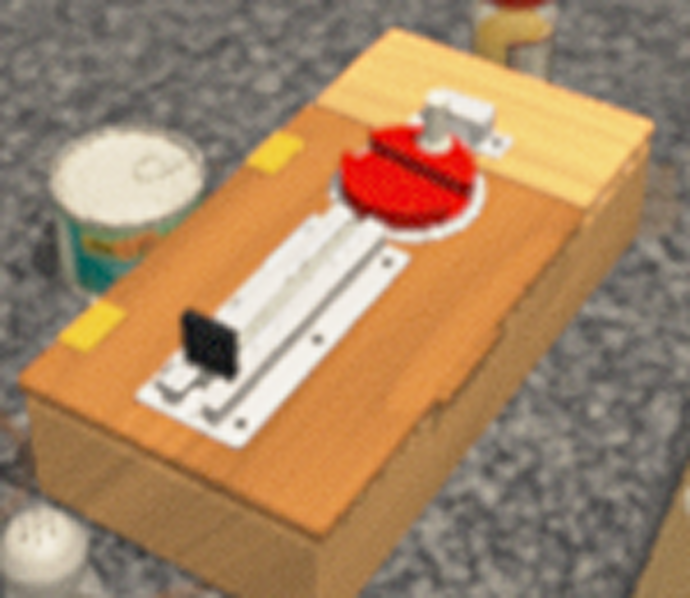

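```bash
cat > h.py <<'E'
import numpy as np, cv2
def ray(info,uv,z):
    K,D=info['intrinsics'],info['distortion']
    R=cv2.Rodrigues(np.array(info['rvec']))[0]; t=np.array(info['tvec'])
    p=cv2.undistortPoints(np.array(uv,float).reshape(-1,1,2),K,D).reshape(-1,2)
    d=np.c_[p,np.ones(len(p))]@R; c=-R.T@t
    z=np.broadcast_to(z,len(p)); s=(z-c[2])/d[:,2]
    return c+d*s[:,None]
def proj(info,P): return cv2.projectPoints(np.array(P,float).reshape(-1,1,3),info['rvec'],info['tvec'],info['intrinsics'],info['distortion'])[0].reshape(-1,2)
E
python3 - <<'E'
from cell import ctrl
from h import *
i=ctrl.camera_info("top"); R=cv2.Rodrigues(i['rvec'])[0]; print("cam",-R.T@i['tvec'])
f=lambda a,z:ray(i,np.array(a)/5.7+[200,185]-.4,z).round(1)
c=f([(80,57),(752,145),(712,485),(28,398)],75);print(c, c.mean(0)); 
print(np.linalg.norm(np.diff(c,axis=0),axis=1))
e1=c[0]-c[1]; e2=c[3]-c[2]; print("yaw",np.arctan2(-e1[0],e1[1]),np.arctan2(-e2[0],e2[1]))
print("disc",f([(482,280)],89)); print("post",f([(530,283)],118),"tab",f([(122,212)],118))
print("jar.. shaker,tin", ray(i,[(353,229),(184,218)],[106,90]), ray(i,[(275,182)],58))
s=ctrl.camera_info("scene"); g=lambda a,z:ray(s,np.array(a)/4.6+[210,180]-.4,z).round(1)
c=g([(20,380),(395,28),(652,125),(318,540)],75);print(c,c.mean(0))
print("post",g([(435,107)],118),"tab",g([(210,325)],118),"disc",g([(408,172)],91))
E
```

```text
cam [ 349.89506308   68.85264369 1173.62757826]
[[574.9 254.6  75. ]
 [534.6 -42.   75. ]
 [386.6 -22.2  75. ]
 [424.  273.7  75. ]] [480.025 116.025  75.   ]
[299.32532469 149.31858558 298.25420366]
yaw -0.13504622864030313 -0.12572736331007506
disc [[473.9  76.4  89. ]]
post [[469.2  56.2 118. ]] tab [[499.4 227.8 118. ]]
jar.. shaker,tin [[482.84438171 -89.98226011 106.        ]
 [512.94516577 324.80807354  90.        ]] [[610.85012927  99.97409626  58.        ]]
[[573.1 254.7  75. ]
 [532.3 -43.   75. ]
 [386.5 -19.8  75. ]
 [424.6 278.5  75. ]] [479.125 117.6    75.   ]
post [[467.3  62.9 118. ]] tab [[494.  230.6 118. ]] disc [[472.6  80.3  91. ]]
```

Emit:
{"method": "step_arm", "body": {
  "deltas": [
    [[0,17.5,24,0,0,0,-0.062],[0,17.5,24,0,0,0,-0.062],[0,17.5,24,0,0,0,-0.062],[0,17.5,24,0,0,0,-0.062],[0,17.5,24,0,0,0,-0.062],[0,17.5,24,0,0,0,-0.062],[0,17.5,24,0,0,0,-0.062],[0,17.5,24,0,0,0,-0.062],[0,17.5,24,0,0,0,-0.062],[0,17.5,24,0,0,0,-0.062]]
  ]
}}

```text
clock: 0.93
eef_pos: [441.0, -351.8, 239.0]
tool_rot: [-3.141, 0.001, -0.202]
force: [0.9, -0.0, 0.1]
width: 0.2
```

Emit:
{"method": "step_arm", "body": {
  "deltas": [
    [[0,0,40,0,0,0,0],[0,0,40,0,0,0,0],[0,0,40,0,0,0,0],[0,0,40,0,0,0,0],[0,0,40,0,0,0,0],[0,0,40,0,0,0,0],[0,0,40,0,0,0,0],[0,0,40,0,0,0,0],[0,0,40,0,0,0,0],[0,0,0,0,0,0,0]]
  ]
}}

```text
clock: 1.77
eef_pos: [440.1, 15.6, 239.0]
tool_rot: [-3.137, 0.002, -0.186]
force: [0.7, 0.0, 0.1]
width: 0.2
```

Run:
```python
from cell import ctrl
import cv2,pickle
i=ctrl.camera_info("wrist"); s=ctrl.read_state()
im,d=ctrl.get_image("wrist"); cv2.imwrite("pics/w1.png",im[:,:,::-1]); pickle.dump((i,s,d),open("pics/w1.pkl","wb"))
print(s['eef_pos'],s['tool_rot'],s['qpos'])
```

```text
[440.10317264  15.64070847 239.04492829] [-3.13746147e+00  1.59237617e-03 -1.86438093e-01] [-0.22392809  0.33789005  0.16876218  2.07553963 -0.08968346  0.73513336
 -1.75514846]
```

View pics/w1.png

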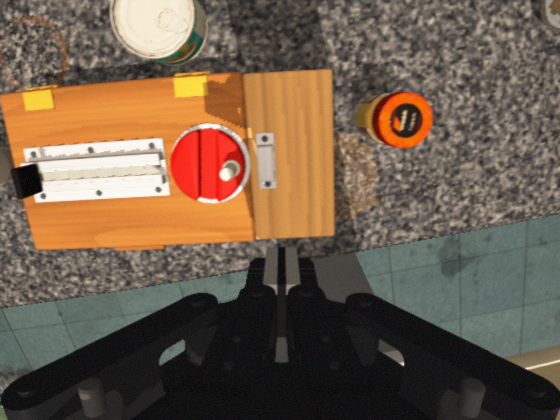

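Run:
```python
import cv2
a=cv2.imread("pics/w1.png")[110:260,130:330]; cv2.imwrite("pics/w1c.png",cv2.resize(a,None,fx=4,fy=4,interpolation=cv2.INTER_CUBIC))
```

```text
(no output)
```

View pics/w1c.png

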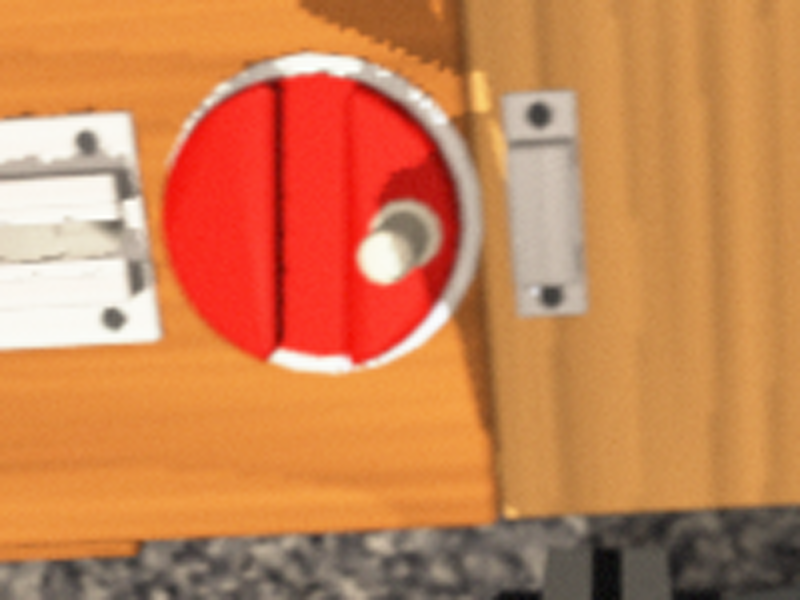

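Run:
```python
from h import *
import pickle
i,s,d=pickle.load(open("pics/w1.pkl","rb"))
R=cv2.Rodrigues(np.array(i['rvec']))[0]; print("cam",-R.T@i['tvec'])
f=lambda a,z:ray(i,np.array(a)/4+[130,110]-.4,z).round(1)
print("disc",f([(312,217)],91),"plate ring",f([(325,214)],77),"post",f([(383,257)],118),"collar",f([(405,235)],93))
sl=f([(277,90),(278,345),(348,90),(350,350)],91);print(sl)
g=lambda a,z:ray(i,a,z).round(1)
print("box rt",g([(332,70),(334,236),(0,94),(36,249)],75))
print("tab",g([(27,181)],118)); print("jar,tin",g([(402,119)],106),g([(157,20)],58))
print("catch",f([(545,200)],90))
```

```text
cam [510.42159605   2.31892054 374.64155184]
disc [[477.2  73.7  91. ]] plate ring [[475.7  74.1  77. ]] post [[470.2  55.1 118. ]] collar [[470.   54.6  93. ]]
[[504.5  74.5  91. ]
 [451.3  87.8  91. ]
 [501.7  59.9  91. ]
 [447.2  72.5  91. ]]
box rt [[533.6 -44.   75. ]
 [385.9 -24.   75. ]
 [575.8 252.   75. ]
 [425.3 273.3  75. ]]
tab [[496.  218.5 118. ]]
jar,tin [[485.7 -88.  106. ]] [[605.8  96.3  58. ]]
catch [[471.4  24.3  90. ]]
```

```bash
cat >> h.py <<'E'
def W(x,y,D=(475,75),th=-.133):
    c,s=np.cos(th),np.sin(th); return np.array([D[0]+c*x-s*y,D[1]+s*x+c*y])
def T(a,d): return W(-21*np.cos(a)-d*np.sin(a),-21*np.sin(a)+d*np.cos(a))
E
python3 - <<'E'
from h import *
print(T(1.46,30),T(1.46,17),"yaw",-.133+1.46-np.pi/2)
A=1.46+np.arange(21)*.084
P=np.array([T(a,16.5) for a in A]);print(P[0],P[-1]);print(np.diff(P,axis=0).round(1).tolist())
E
```

```text
[440.81798574  61.86265244] [453.43355729  58.72460296] yaw -0.2437963267948966
[453.91877158  58.60390875] [493.59599767  55.83130493]
[[1.4, -1.7], [1.6, -1.6], [1.7, -1.4], [1.8, -1.3], [1.9, -1.1], [2.0, -1.0], [2.1, -0.8], [2.2, -0.6], [2.2, -0.4], [2.2, -0.3], [2.2, -0.1], [2.2, 0.1], [2.2, 0.3], [2.2, 0.5], [2.1, 0.7], [2.1, 0.9], [2.0, 1.0], [1.9, 1.2], [1.8, 1.3], [1.7, 1.5]]
```

Emit:
{"method": "step_arm", "body": {
  "deltas": [
    [[0,0,23,0,0,0,-0.03],[0,0,23,0,0,0,-0.03],[0,0,0,-20,0,0,0],[0,0,0,-20,0,0,0],[0,0,0,-20,0,0,0],[0,0,0,0,0,0,0],[0,0,0,0,0,0,0]]
  ]
}}

```text
clock: 2.4
eef_pos: [439.9, 51.6, 178.8]
tool_rot: [3.14, 0.002, -0.261]
force: [-0.3, -1.5, 0.6]
width: 0.1
```

Emit:
{"method": "step_arm", "body": {
  "deltas": [
    [[0,1,10,0,0,0,0.017],[0,0,0,-20,0,0,0],[0,0,0,-20,0,0,0],[0,0,0,-16,0,0,0],[0,0,0,-8,0,0,0],[0,0,0,0,0,0,0],[0,0,0,0,0,0,0]]
  ]
}}

```text
clock: 2.98
eef_pos: [442.2, 62.9, 116.0]
tool_rot: [-3.141, -0.001, -0.242]
force: [-0.5, -0.3, 1.0]
width: -0.1
```

```bash
cat > look.py <<'E'
from cell import ctrl
import cv2,pickle,sys
k=sys.argv[1]
for n in sys.argv[2:]:
    i=ctrl.camera_info(n); s=ctrl.read_state()
    im,d=ctrl.get_image(n); im=im[:,:,::-1]; cv2.imwrite(f"pics/{n}_{k}.png",im); pickle.dump((i,s,d),open(f"pics/{n}_{k}.pkl","wb"))
    x,y,w,h={"scene":(210,130,180,135),"top":(200,175,140,105),"wrist":(0,0,560,420)}[n]
    f=min(800/w,600/h); cv2.imwrite(f"pics/{n}_{k}c.png",cv2.resize(im[y:y+h,x:x+w],None,fx=f,fy=f,interpolation=cv2.INTER_CUBIC))
print(s['clock'],s['eef_pos'],s['tool_rot'],s['force'])
E
python3 look.py 2 scene wrist
```

```text
3.0333 [442.42199989  62.94347487 116.25707953] [-3.14078967e+00 -1.68908744e-03 -2.42086031e-01] [0.29202793 0.53966406 0.15975666]
```

View pics/scene_2c.png

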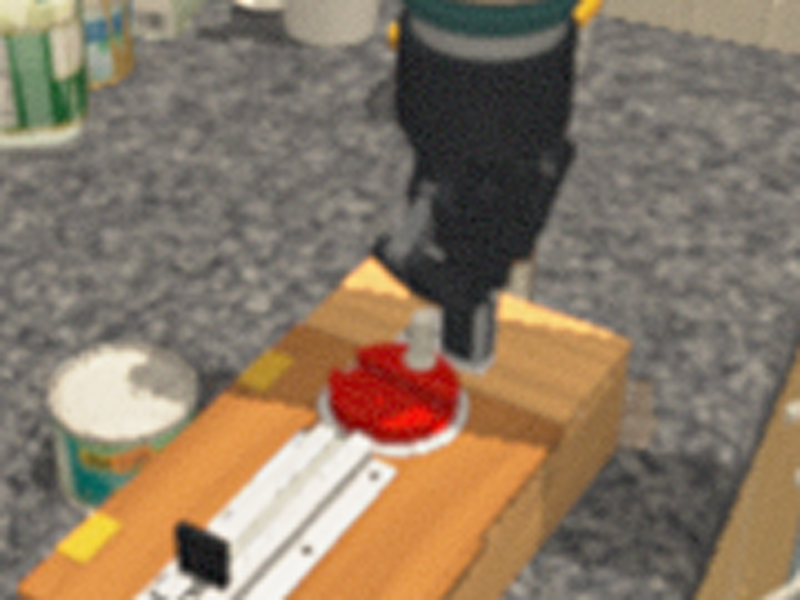

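View pics/wrist_2c.png

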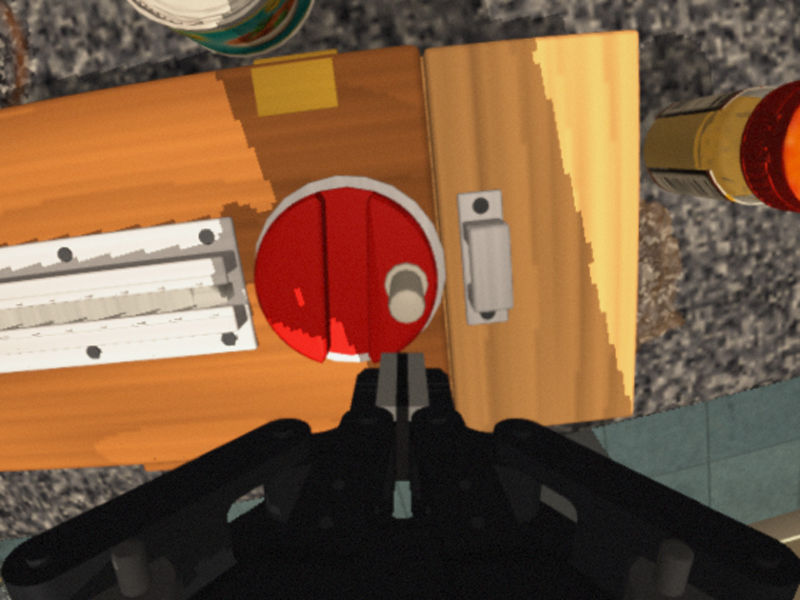

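Emit:
{"method": "step_arm", "body": {
  "deltas": [
    [[0,2,-1,-4,0,0,0],[0,3,-1,0,0,0,0],[0,3,-1,0,0,0,0],[0,3,-1,0,0,0,0],[0,0,0,0,0,0,0]]
  ]
}}

```text
clock: 3.5
eef_pos: [453.3, 58.4, 111.4]
tool_rot: [-3.142, -0.001, -0.243]
force: [-0.9, -0.2, 0.7]
width: 0.0
```

```bash
python3 look.py 3 wrist
```

```text
3.5 [453.25672785  58.41062129 111.42720684] [-3.14151395e+00 -5.62954998e-04 -2.42788495e-01] [-0.87212588 -0.18169485  0.68105314]
```

View pics/wrist_3c.png

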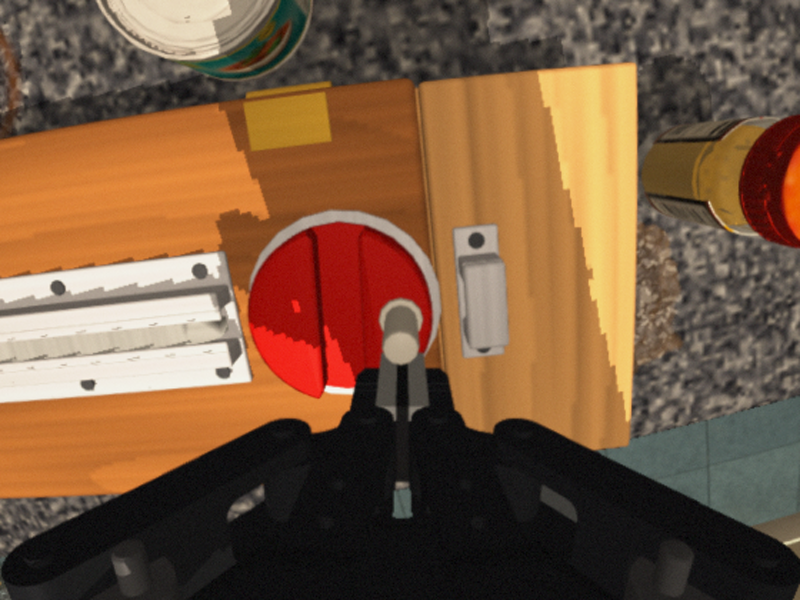

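Emit:
{"method": "step_arm", "body": {
  "deltas": [
    [[0,1.4,-1.7,0,0,0,0.084],[0,1.6,-1.6,0,0,0,0.084],[0,1.7,-1.4,0,0,0,0.084],[0,1.8,-1.3,0,0,0,0.084],[0,1.9,-1.1,0,0,0,0.084],[0,2.0,-1.0,0,0,0,0.084],[0,2.1,-0.8,0,0,0,0.084],[0,2.2,-0.6,0,0,0,0.084],[0,2.2,-0.4,0,0,0,0.084],[0,2.2,-0.3,0,0,0,0.084]]
  ]
}}

```text
clock: 4.38
eef_pos: [470.5, 47.8, 111.2]
tool_rot: [-3.141, 0.003, 0.602]
force: [-2.2, 0.1, 1.8]
width: 0.4
```

```bash
python3 look.py 4 wrist
```

```text
4.3833 [470.45118189  47.8209207  111.17555019] [-3.14102916e+00  2.63790608e-03  6.01560391e-01] [-2.18055133  0.1051592   1.78325103]
```

View pics/wrist_4c.png

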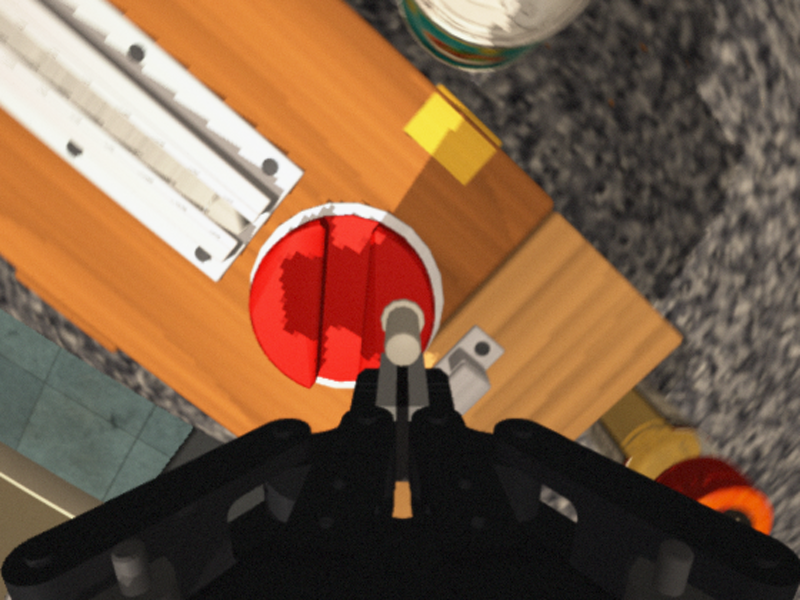

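Emit:
{"method": "step_arm", "body": {
  "deltas": [
    [[0,2.2,-0.1,0,0,0,0.084],[0,2.2,0.1,0,0,0,0.084],[0,2.2,0.3,0,0,0,0.084],[0,2.2,0.5,0,0,0,0.084],[0,2.1,0.7,0,0,0,0.084],[0,2.1,0.9,0,0,0,0.084],[0,2.0,1.0,0,0,0,0.084],[0,1.9,1.2,0,0,0,0.084],[0,1.8,1.3,0,0,0,0.084],[0,0,0,0,0,0,0]]
  ]
}}

```text
clock: 5.27
eef_pos: [490.6, 53.5, 111.2]
tool_rot: [3.141, 0.001, 1.353]
force: [0.7, -2.5, 0.1]
width: 0.2
```

```bash
python3 look.py 5 wrist
```

```text
5.2667 [490.64926864  53.54420878 111.1909207 ] [3.14145514e+00 5.68995510e-04 1.35328438e+00] [ 0.74310547 -2.53691157  0.11824189]
```

View pics/wrist_5c.png

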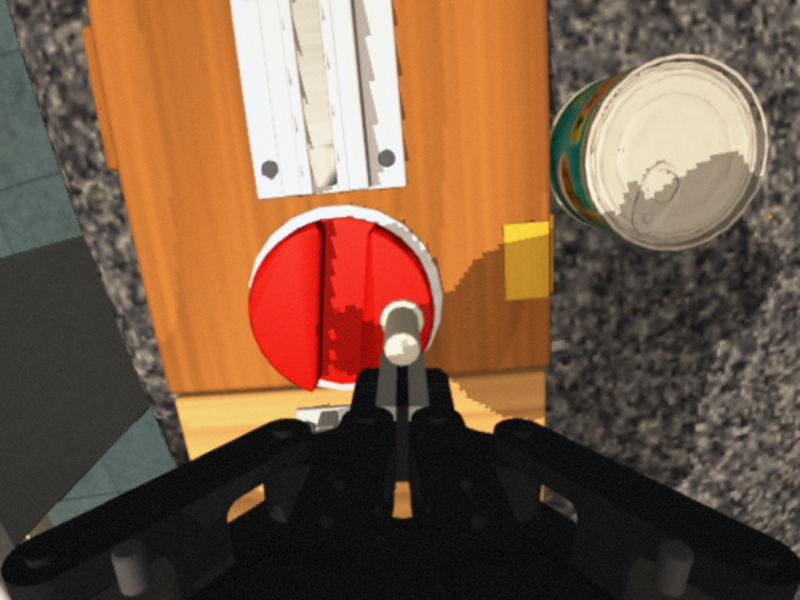

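Run:
```python
from h import *
import pickle
i,s,d=pickle.load(open("pics/wrist_5.pkl","rb"))
f=lambda a,z:ray(i,np.array(a)*.7,z).round(1)
q=f([(323,228),(318,388),(374,225),(366,360)],91); print(q)
for k in (0,2): e=q[k]-q[k+1]; print(np.arctan2(-e[0],e[1]))
q=f([(231,0),(258,198),(396,45),(405,186)],76)
for k in (0,2): e=q[k]-q[k+1]; print(np.arctan2(-e[0],e[1]))
q=f([(170,392),(546,374)],75); e=q[1]-q[0]; print('edge',np.arctan2(e[1],e[0]))
```

```text
[[477.2 105.5  91. ]
 [460.5  50.3  91. ]
 [493.6 102.8  91. ]
 [479.9  57.3  91. ]]
-0.29378198543777334
-0.2924646554548942
-0.13927925953684642
-0.15082813835575432
edge -0.16056805725425452
```

Emit:
{"method": "step_arm", "body": {
  "deltas": [
    [[0,1.0,1.6,0,0,0,0.05],[0,0.8,1.6,0,0,0,0.05],[0,0,0,0,0,0,0]]
  ]
}}

```text
clock: 5.57
eef_pos: [492.8, 57.2, 111.4]
tool_rot: [3.141, 0.0, 1.451]
force: [0.9, -2.5, 0.5]
width: -0.4
```

```bash
python3 look.py 6 wrist
```

```text
5.5667 [492.78605738  57.20695786 111.36845023] [3.14053785e+00 5.17736939e-05 1.45139529e+00] [ 0.85540304 -2.45482778  0.46982109]
```

View pics/wrist_6c.png

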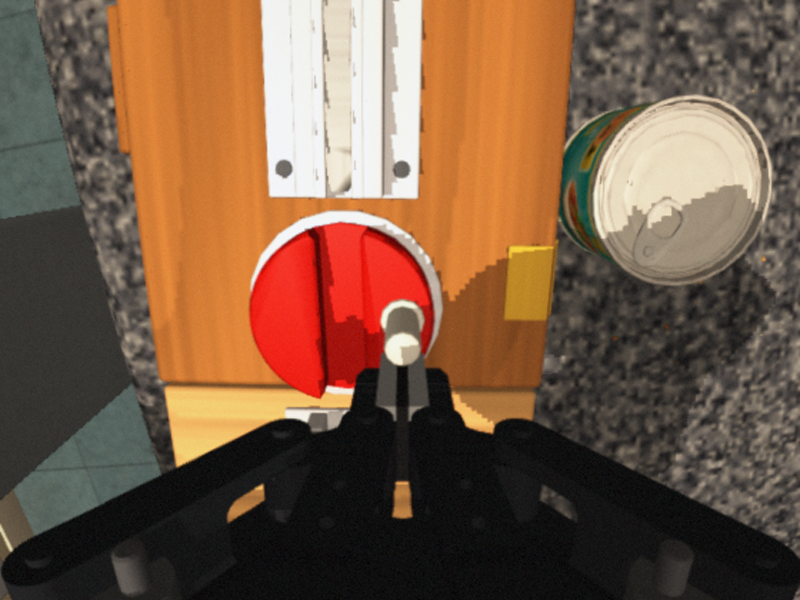

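Run:
```python
import pickle
from h import *
a=cv2.imread("pics/wrist_6.png")[0:290,150:330]; cv2.imwrite("pics/w6c.png",cv2.resize(a[140:],None,fx=4,fy=4,interpolation=cv2.INTER_CUBIC))
i,s,d=pickle.load(open("pics/wrist_6.pkl","rb"))
f=lambda a,z:ray(i,np.array(a)*.7,z).round(1)
q=f([(317,232),(325,395),(362,227),(367,365)],91); print(q)
for k in (0,2): e=q[k]-q[k+1]; print(np.arctan2(-e[0],e[1]))
q=f([(263,0),(270,197),(423,30),(418,197)],76)
for k in (0,2): e=q[k]-q[k+1]; print(np.arctan2(-e[0],e[1]))
q=f([(162,386),(542,384)],75); e=q[1]-q[0]; print('edge',np.arctan2(e[1],e[0]))
```

```text
[[472.2 106.3  91. ]
 [465.1  47.7  91. ]
 [487.  106.2  91. ]
 [481.9  57.7  91. ]]
-0.12057270537557997
-0.10476960804480343
-0.139467194133394
-0.14215726797325912
edge -0.1090641740059399
```

View pics/w6c.png

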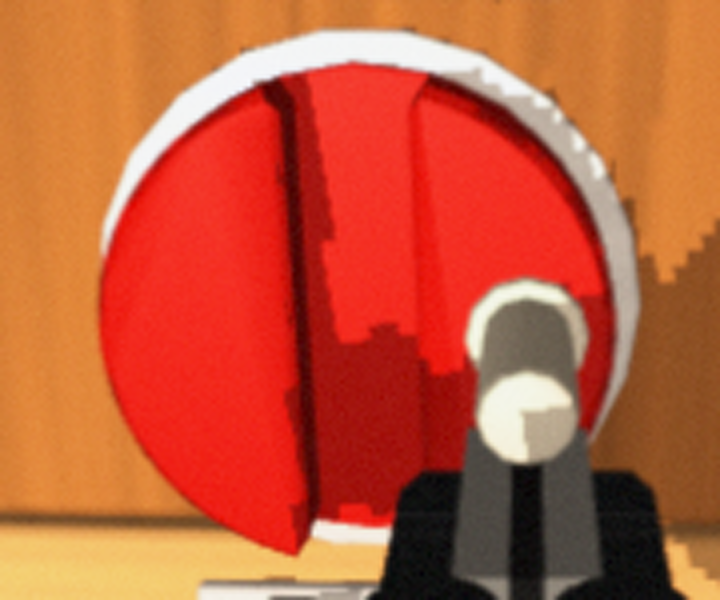

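Emit:
{"method": "step_arm", "body": {
  "deltas": [
    [[0,-0.5,-4,0,0,0,-0.013],[0,-0.5,-5,0,0,0,0],[0,0,0,20,0,0,0],[0,0,0,30,0,0,0],[0,0,20,10,0,0,0],[0,1,35,0,0,0,0],[0,1,35,0,0,0,0],[0,1,35,0,0,0,0],[0,1,35,0,0,0,0],[0,0,0,0,0,0,0]]
  ]
}}

```text
clock: 6.45
eef_pos: [494.1, 218.3, 172.1]
tool_rot: [3.141, -0.008, 1.449]
force: [0.3, 1.1, 0.8]
width: -0.1
```

Emit:
{"method": "step_arm", "body": {
  "deltas": [
    [[0,2,25,0,0,0,0],[0,2,25,0,0,0,0],[0,0,0,0,0,0,0],[0,0,0,0,0,0,0]]
  ]
}}

```text
clock: 6.78
eef_pos: [498.3, 260.1, 171.2]
tool_rot: [-3.141, -0.001, 1.443]
force: [0.1, -1.1, -0.6]
width: -0.2
```

```bash
python3 look.py 7 top wrist
```

```text
6.8333 [498.4487799  258.26432893 170.98564285] [-3.14057470e+00  8.33850028e-04  1.44095221e+00] [ 0.55792013 -0.59481105  0.55099657]
```

View pics/wrist_7c.png

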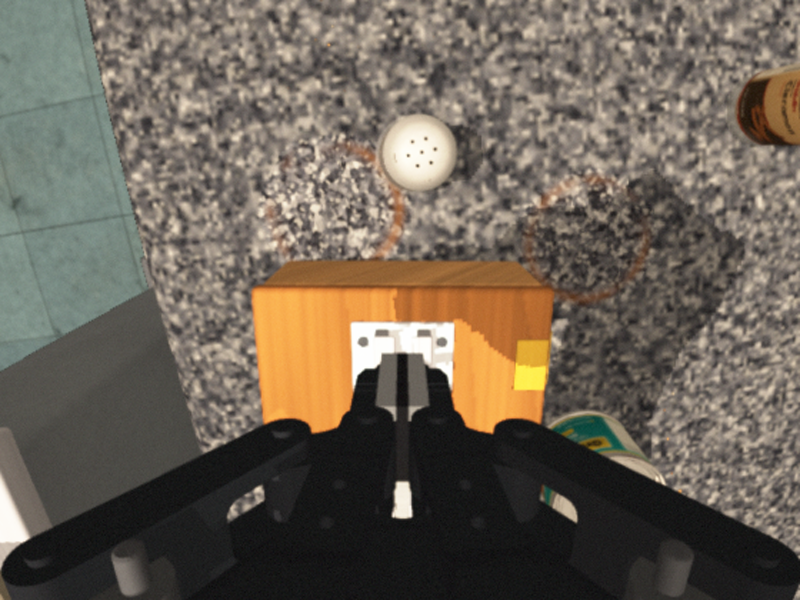

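View pics/top_7c.png

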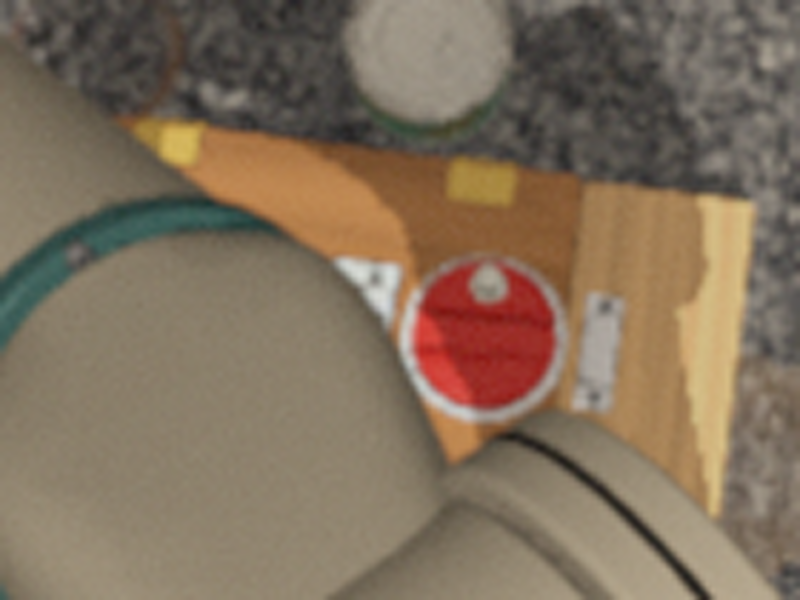

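Emit:
{"method": "step_arm", "body": {
  "deltas": [
    [[0,1,5,-10,0,0,0],[0,0,0,-20,0,0,0],[0,0,0,-20,0,0,0],[0,0,0,-9,0,0,0],[0,0,0,0,0,0,0],[0,0,0,0,0,0,0]]
  ]
}}

```text
clock: 7.38
eef_pos: [500.0, 263.1, 111.9]
tool_rot: [-3.141, 0.001, 1.44]
force: [-0.5, -0.2, 0.6]
width: -0.1
```

```bash
python3 look.py 8 scene
```

```text
7.3833 [499.98108276 263.10698353 111.89694902] [-3.14063510e+00  7.22765149e-04  1.44016763e+00] [-0.5188564  -0.224546    0.57998676]
```

View pics/scene_8c.png

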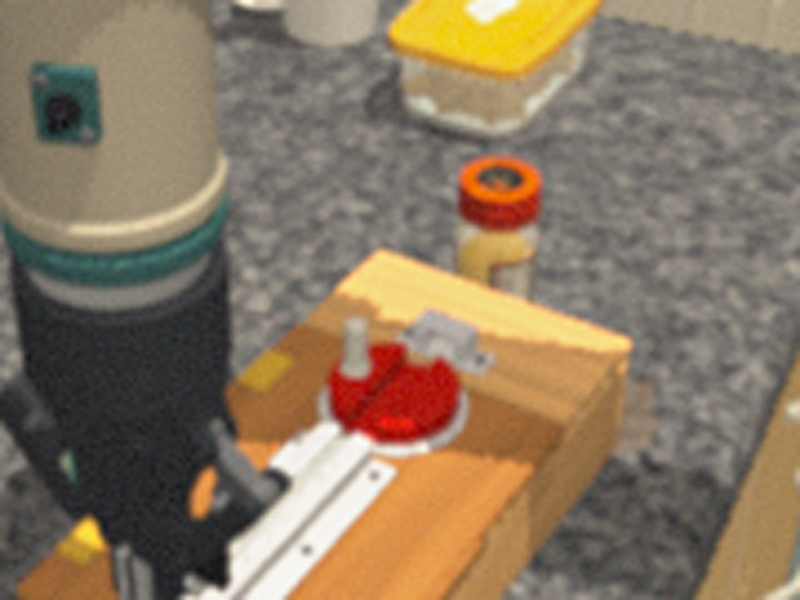

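Run:
```python
import cv2
a=cv2.imread("pics/scene_8.png")[200:310,200:330]; cv2.imwrite("pics/s8d.png",cv2.resize(a,None,fx=5,fy=5,interpolation=cv2.INTER_CUBIC))
```

```text
(no output)
```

View pics/s8d.png

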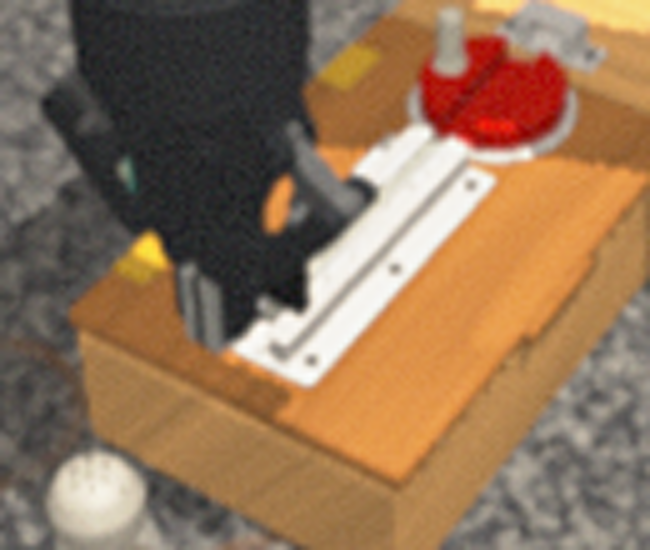

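Emit:
{"method": "step_arm", "body": {
  "deltas": [
    [[0,-0.6,-4,0,0,0,0],[0,-0.6,-5,0,0,0,0],[0,-0.6,-4,0,0,0,0],[0,-0.4,-3,0,0,0,0],[0,-0.4,-3,0,0,0,0],[0,-0.4,-3,0,0,0,0],[0,0,0,0,0,0,0]]
  ]
}}

```text
clock: 8.02
eef_pos: [497.3, 241.2, 112.6]
tool_rot: [3.141, -0.0, 1.44]
force: [0.2, -0.1, 0.8]
width: -0.2
```

Emit:
{"method": "step_arm", "body": {
  "deltas": [
    [[0,-0.4,-3,0,0,0,0],[0,-0.4,-3,0,0,0,0],[0,-0.4,-3,0,0,0,0],[0,-0.4,-3,0,0,0,0],[0,-0.4,-3,0,0,0,0],[0,-0.4,-3,0,0,0,0],[0,-0.4,-3,0,0,0,0]]
  ]
}}

```text
clock: 8.6
eef_pos: [494.4, 220.3, 112.4]
tool_rot: [3.141, -0.0, 1.441]
force: [0.4, 1.8, 1.8]
width: 0.2
```

```bash
python3 look.py 9 scene wrist
```

```text
8.65 [494.27815628 219.3597414  112.26179524] [-3.14145923e+00  9.10932861e-04  1.43996024e+00] [1.30687807 1.99611225 0.83245977]
```

View pics/scene_9c.png

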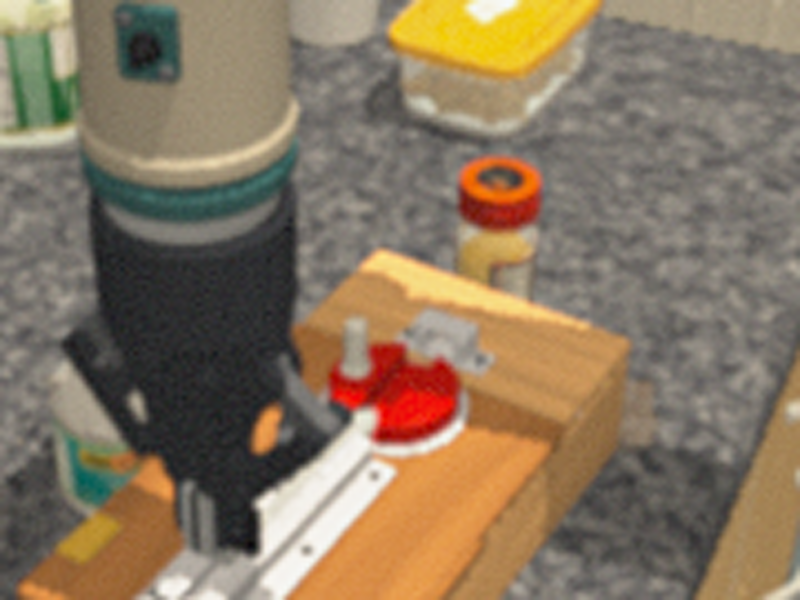

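Emit:
{"method": "step_arm", "body": {
  "deltas": [
    [[0,-0.4,-3,0,0,0,0],[0,-0.4,-3,0,0,0,0],[0,-0.4,-3,0,0,0,0],[0,-0.4,-3,0,0,0,0],[0,-0.4,-3,0,0,0,0],[0,-0.4,-3,0,0,0,0],[0,-0.4,-3,0,0,0,0],[0,-0.4,-3,0,0,0,0]]
  ]
}}

```text
clock: 9.37
eef_pos: [491.0, 196.2, 112.2]
tool_rot: [-3.141, 0.0, 1.441]
force: [-0.4, 2.0, -0.1]
width: 0.1
```

Emit:
{"method": "step_arm", "body": {
  "deltas": [
    [[0,-0.4,-3,0,0,0,0],[0,-0.4,-3,0,0,0,0],[0,-0.4,-3,0,0,0,0],[0,-0.4,-3,0,0,0,0],[0,-0.4,-3,0,0,0,0],[0,-0.4,-3,0,0,0,0],[0,-0.4,-3,0,0,0,0],[0,-0.4,-3,0,0,0,0]]
  ]
}}

```text
clock: 10.03
eef_pos: [487.8, 172.3, 112.3]
tool_rot: [-3.142, 0.0, 1.441]
force: [-0.5, 1.9, -0.3]
width: 0.2
```

```bash
python3 look.py 10 scene wrist
```

```text
10.0833 [487.71027133 171.39954544 112.24562952] [-3.14120703e+00  1.00534535e-03  1.44007749e+00] [-0.18180451  1.28192425  0.39200431]
```

View pics/scene_10c.png

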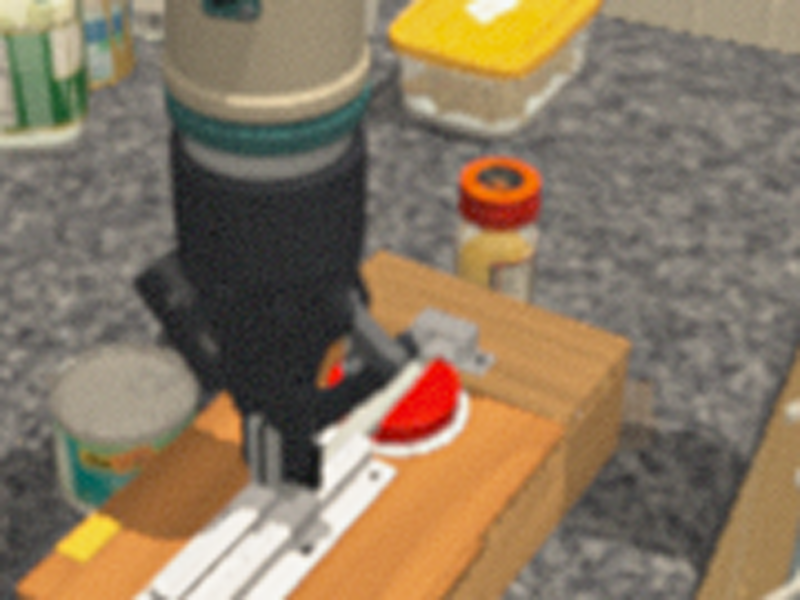

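Emit:
{"method": "step_arm", "body": {
  "deltas": [
    [[0,-0.4,-3,0,0,0,0],[0,-0.4,-3,0,0,0,0],[0,-0.4,-3,0,0,0,0],[0,-0.4,-3,0,0,0,0],[0,-0.4,-3,0,0,0,0],[0,-0.4,-3,0,0,0,0],[0,-0.4,-3,0,0,0,0],[0,-0.4,-3,0,0,0,0],[0,0,0,0,0,0,0]]
  ]
}}

```text
clock: 10.88
eef_pos: [484.7, 147.5, 112.3]
tool_rot: [-3.141, 0.001, 1.44]
force: [-0.1, -0.6, -0.3]
width: 0.0
```

Emit:
{"method": "step_arm", "body": {
  "deltas": [
    [[0,-0.3,-2,0,0,0,0],[0,-0.3,-2,0,0,0,0],[0,0,0,0,0,0,0]]
  ]
}}

```text
clock: 11.13
eef_pos: [484.2, 144.1, 112.3]
tool_rot: [3.142, 0.0, 1.44]
force: [0.3, 1.2, 0.0]
width: 0.0
```

Emit:
{"method": "step_arm", "body": {
  "deltas": [
    [[0,-0.2,-1.5,0,0,0,0],[0,-0.2,-1.5,0,0,0,0],[0,0,0,0,0,0,0]]
  ]
}}

```text
clock: 11.38
eef_pos: [483.8, 141.3, 112.3]
tool_rot: [3.142, 0.0, 1.441]
force: [0.2, 0.7, -0.1]
width: 0.0
```

Emit:
{"method": "step_arm", "body": {
  "deltas": [
    [[0,-0.2,-1.5,0,0,0,0],[0,-0.2,-1.5,0,0,0,0]]
  ]
}}

```text
clock: 11.55
eef_pos: [483.5, 139.1, 112.4]
tool_rot: [3.141, -0.001, 1.441]
force: [-0.6, 5.7, -0.3]
width: 0.0
```

Emit:
{"method": "step_arm", "body": {
  "deltas": [
    [[0,-0.2,-1.5,0,0,0,0],[0,0,0,0,0,0,0]]
  ]
}}

```text
clock: 11.72
eef_pos: [483.5, 139.2, 112.4]
tool_rot: [3.141, -0.004, 1.442]
force: [1.0, 5.3, -2.1]
width: -0.1
```

Emit:
{"method": "step_arm", "body": {
  "deltas": [
    [[0,-0.3,-2,0,0,0,0],[0,0,0,0,0,0,0],[0,0,0,0,0,0,0]]
  ]
}}

```text
clock: 11.97
eef_pos: [483.5, 139.1, 112.5]
tool_rot: [3.14, -0.006, 1.443]
force: [1.0, 8.0, -4.3]
width: -0.1
```

The tool has stopped at 139.1 with the force rising to 8 N, so the bolt is against its stop. I'll back off and check.

Emit:
{"method": "step_arm", "body": {
  "deltas": [
    [[0,0.6,5,0,0,0,0],[0,0.6,6,0,0,0,0],[0,0.6,6,0,0,0,0],[0,0,0,20,0,0,0],[0,0,0,30,0,0,0],[0,0,0,35,0,0,0],[0,0,0,35,0,0,0],[0,0,0,0,0,0,0],[0,0,0,0,0,0,0]]
  ]
}}

```text
clock: 12.72
eef_pos: [485.8, 152.3, 234.3]
tool_rot: [3.138, -0.001, 1.44]
force: [0.1, -0.2, -0.9]
width: -0.1
```

Emit:
{"method": "step_arm", "body": {
  "deltas": [
    [[0,0,-35,0,0,0,0],[0,0,-40,0,0,0,0],[0,0,-40,0,0,0,0],[0,0,-40,0,0,0,0],[0,0,-40,0,0,0,0],[0,0,-40,0,0,0,0],[0,0,-40,0,0,0,0],[0,0,-40,0,0,0,0],[0,0,0,0,0,0,0],[0,0,0,0,0,0,0]]
  ]
}}

```text
clock: 13.55
eef_pos: [483.0, -165.8, 230.7]
tool_rot: [-3.138, 0.0, 1.434]
force: [-0.2, 1.5, -0.1]
width: -0.2
```

```bash
python3 look.py 11 scene top
```

```text
13.6 [ 483.49418971 -163.30267279  231.0306298 ] [-3.13863418e+00 -7.29355519e-04  1.43848345e+00] [-0.03855592  0.38811677 -0.30944195]
```

View pics/scene_11c.png

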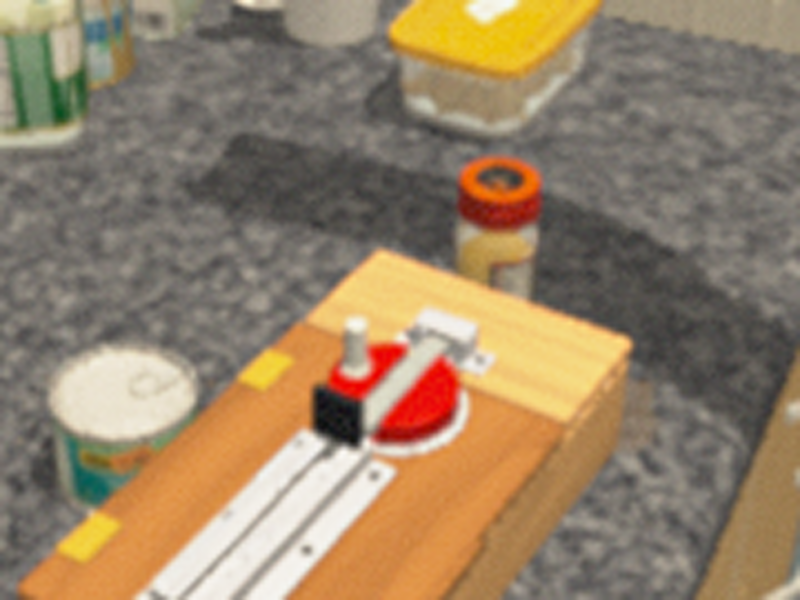

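View pics/top_11.png

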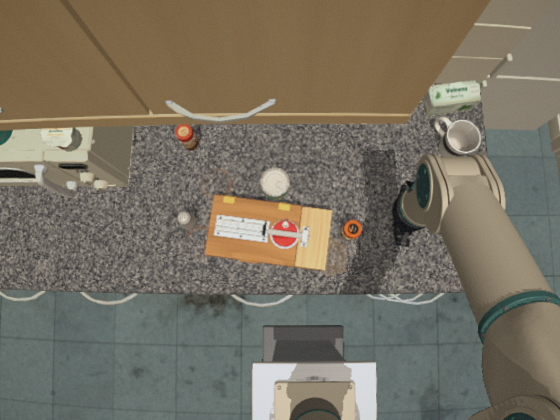

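View pics/top_11c.png

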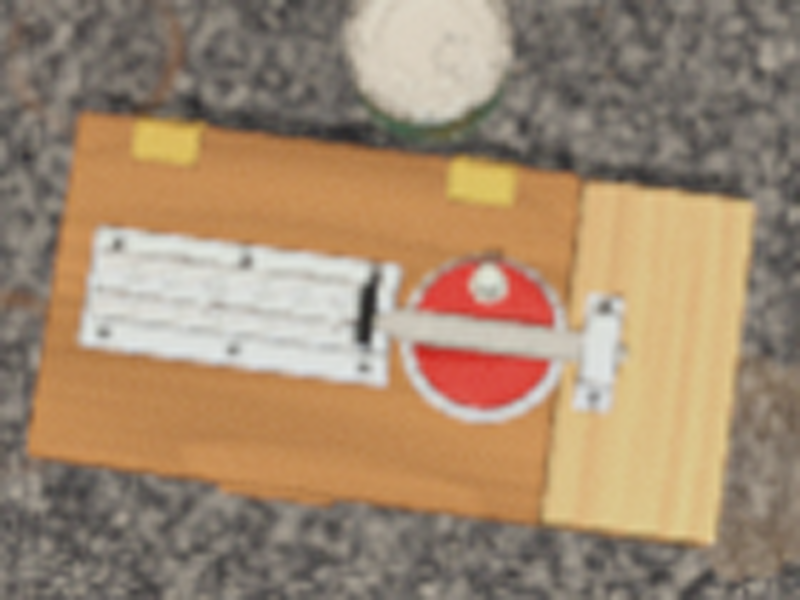

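```bash
python3 - <<'E'
from h import *
import pickle
i=pickle.load(open("pics/top_11.pkl","rb"))[0]
p=ray(i,np.array([(369,306),(625,351)])/5.714+[200,175]-.4,[118,84.5]); u=np.array([.1326,.991])
print(p,(p[:,:2]-[480,115.5])@u)
E
python3 -c "
from cell import ctrl
print(ctrl.finish_job())"
```

```text
[[483.9816051  123.87704951 118.        ]
 [468.5398633   15.57266236  84.5       ]] [   8.8296169  -100.54760573]
the job is handed in; nothing more can be done
None
```

The knife box is locked and the job is handed in, at about 13.6 s of the 54 s allowed.

- **Disc:** I pushed the white post from one side with the shut fingertips and turned the disc counter-clockwise from about 1.46 rad to about pi. One wrist-camera measurement put the slot within about 0.03 rad of the bolt line. A rougher reading from the top camera suggested about 0.06 rad off. Both are inside the 0.15 rad that the nose corrects.
- **Bolt:** I pushed the black tab from its +y side, with about 2 N of drag along the way. The fingertips stopped dead at the end and the force rose to 8 N, so the bolt was against its stop.
- **Last checks:** With the arm withdrawn, the pictures show the bar through the disc and catch, with the tip just past it. The tab measured 8.8 mm past the middle of the box, against a nominal 10 mm, which agrees within the 2 mm calibration. The jar, shaker and tin are standing where they were. No check failed.

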